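# Put away press tools, hub and supplies after the batch

### The arm

A 7-joint arm with a two-finger parallel gripper is mounted at the origin on a cart in front of the work surface, level with it; the furniture and walls round the work are solid. World frame = base frame: x ahead of the robot, y to its left, z up, the work surface at z = 0. Lengths are in m, angles in rad, forces in N, time in s.
With the tool pointing down it reaches from about 0.425 to 0.925 m from the base axis. Payload 6.8 kg.
Tool frame: the origin (TCP) lies between the finger pads; the fingertips stand r.tcp_to_tips ahead of it and the grasp point (between the pads) lies 3 mm ahead of it (r.tcp_to_tips is the distance from the TCP to the fingertips, in m); z points along the fingers, y is the line along which they close (so a half turn about z gives the same grasp; the last joint's range is limited). The gripper opens to 85 mm and grips with 20 to 120 N. Pads are 22 mm wide; open, the fingers measure 114 mm over their backs; the gripper's body (76 mm by 85 mm) begins 54 mm behind the grasp point. The pads swing forward as they close: fully open they stand 13 mm farther back than shut.
Start: joints at [-1.344, 0.477, 0.022, 1.555, -0.011, 1.109, -0.083], TCP at [0.222, 0.638, 0.253] pointing down, gripper open.
Joint ranges: [-2.96, 2.96], [-0.34, 2.1], [-1.41, 1.46], [0.24, 2.44], [-1.37, 4.51], [0.17, 1.92], [-2.96, 2.96]. Speed limits (rad/s): [2.39, 2.39, 3.14, 3.14, 3.14, 3.14, 3.14].

### API

Orientations are given as a rotation vector (axis times angle).
In Python, from bench import r gives the robot as it stands. The module is installed in compiled form; this text tells all that it offers.
- The arm moves only by the tool step_arm, never from a script. Its argument "moves" is a list of rows, each an object of numbers: "rx", "ry", "rz": the turn, a rotation vector about the tool's x, y, z in degrees; "dx", "dy", "dz": the shift along the tool's x, y, z in mm; "gripper": the opening, from -1 (shut) to 1 (fully open). In form: [{"rx": .., "ry": .., "rz": .., "dx": .., "dy": .., "dz": .., "gripper": ..}, ...]. A call has 1 to 20 rows; each row shifts and turns the commanded pose from where the row before left it, along the tool's axes as they then stand; what a row does not reach is not made up. A row lasts 1/8 s, in which the tool goes at most 62.5 mm and 10.7 degrees, less where a joint would pass 70% of its speed; a pose out of reach is approached as far as the arm can. A call is refused whole if a number of a shift passes 62.5 or a number of a turn 10.7, either way. A call with a gripper value outside its range is refused whole. The fingers move at their own pace and stop on an object; "grip_force" is the grip in N (left out, the last holds). Time passes only in rows, so rows that do not move let the fingers close. It gives the time, the measured TCP pose, the force, the opening and the grip force at its end, in the units of the state.
- r.get_obs(): the state, without advancing time (a new reading comes with each control period).
- r.grab_frame(name): name is "side" or "top"; returns the picture (400x640x3 uint8, blue, green, red); there is no depth.
- r.camera_info(name): a dict with "mtx" (3x3 intrinsics, pixels), "D" ([k1, k2, p1, p2, k3] as OpenCV has them; the pictures are not rectified), "rvec" (rotation vector, rad) and "tvec" (3), from world to camera coordinates, as OpenCV has them. Camera axes: x right, y down, z forward; pixel columns grow to the right and rows downward; lengths in m; the calibration is good to about 2 mm. A picture is of the moment at which its call begins. camera_info takes no time and is no camera call.
- r.hand_in(): hands the job in; it is judged then, once.
The state is a dict: "clock": time; "joints": joint angles; "qvel": joint speeds; "tau": joint torques, N m; "tcp_pos": TCP position; "orientation": TCP orientation; "contact_force": force on the tool from outside, world axes, zero at the start; "moment": the same for the moment, N m; "grip_width": finger opening in m; "gripper_force": force on a finger pad.
Only numpy, scipy, OpenCV 4.12 (cv2) and the standard library are available. Lean on these libraries where they do the work, as an engineer would, in place of code of your own. Each camera call takes 0.05 s, during which the arm holds its last target. There are 200 camera calls.

### The job

The batch is done, so sort what is left on the open bench in front: seat the thick steel mandrel in the nest with the wide pocket and the thin one in the nest with the narrow pocket, put the black hub in the red bin, and stand the red glue bottle and the round tin side by side in the blue tray. Everything must end up standing upright, on the floor of its own place.

Things in the scene. Friction and masses are not known exactly. Their poses are not given: they have to be found in the camera images.
- wide_mandrel: Press tool: the thicker of the two turned bright steel mandrels standing on the open front of the bench (the tools at the very back, under the shelf, are not meant), upright round body about 41 mm in diameter, 52 mm tall, 0.3 to 0.6 kg; stands on the bench and is gripped round the body from above; origin at the centre of its underside, z up.
- slim_mandrel: Press tool: the thinner of the two turned bright steel mandrels standing on the open front of the bench (the tools at the very back, under the shelf, are not meant), upright round body about 29 mm in diameter, 58 mm tall, 0.17 to 0.33 kg; stands on the bench and is gripped round the body from above; origin at the centre of its underside, z up.
- hub: Black turned flanged hub, round, 41 mm across its widest part, 39 mm tall, 20 to 40 g; stands upright on the bench and is gripped round its widest part from above, pads around 20 mm above its base; origin at the centre of its underside, z up.
- glue: Small red bottle with a white nozzle, standing upright: its body is 28 mm along its own x and 40 mm along its own y, solid to 86 mm; with the thin nozzle 134 mm tall; 50 to 100 g. Grip the body, across its 28 mm, 50 to 75 mm above its base; origin at the centre of its underside, z up.
- tin: Round light grey tin with a fixed lid, 62 mm in diameter, 48 mm tall, 70 to 140 g; gripped round the body from above; origin at the centre of its underside, z up.
- wide_nest: Square black tool nest, 86 x 86 mm and 20 mm high with a steel screw in each corner, fixed to the bench. In its middle a round pocket 57 mm wide and 10 mm deep with an orange floor 10 mm above the bench, for the thick mandrel; origin at the centre of its underside, z up, sides along x and y.
- narrow_nest: Smaller square black tool nest, 72 x 72 mm and 20 mm high with a steel screw in each corner, fixed to the bench. In its middle a round pocket 45 mm wide and 10 mm deep with an orange floor 10 mm above the bench, for the thin mandrel; origin at the centre of its underside, z up, sides along x and y.
- red_bin: Red open-topped plastic bin, empty, fixed to the bench: 90 mm along its x, 110 mm along its y (rim 2 mm more), 47 mm high; walls 3 mm, inside 84 mm along x by 104 mm along y, floor 3 mm above the bench; origin at the centre of its underside, z up.
- blue_tray: Low blue tray, empty, fixed to the bench: 110 mm along its x, 180 mm along its y, walls 4 mm thick and 20 mm high (the rolled rims of the short ends 22 mm); inside 102 x 172 mm, floor 4 mm above the bench. Room for tin and bottle side by side along y; origin at the centre of its underside, z up.

How it is judged:
By the outcome, as a careful person would: the job done as asked, in the order asked, and still so for the second after the job is handed in, with the robot touching nothing.
It also fails if it takes over 128 s, if anything falls off the work surface, if the arm or the gripper's body presses on something with over 40 N, if the wrist force passes 120 N, or if a joint passes its speed limit or range.

## Working session

There is one attempt and no reset: what is moved stays moved. The work goes in short steps, Python scripts to look and compute and a tool call to move; the robot and the scene stay as the last step left them, time stands still between calls to the robot, and variables do not carry over. Pictures are saved under pics/ and viewed, at most 14 in all, crops included, and the job is handed in when it is done.

Besides the shell and the picture viewer there is one more tool, called after "Call:" by a JSON object that holds its "method" and its "body", one argument or row to a line. step_arm: Moves the arm, as the interface text tells. Its arguments: {"type":"object","properties":{"moves":{"type":"array","items":{"type":"object","properties":{"rx":{"type":"number"},"ry":{"type":"number"},"rz":{"type":"number"},"dx":{"type":"number"},"dy":{"type":"number"},"dz":{"type":"number"},"gripper":{"type":"number"}}}},"grip_force":{"type":"number"}},"required":["moves"]}

```bash
mkdir -p pics; cat > h.py <<'E'
import numpy as np, cv2
from bench import r
def grab(n,f=None):
    im=r.grab_frame(n)
    if f: cv2.imwrite('pics/'+f,im)
    return im
def cam(n):
    c=r.camera_info(n);R=cv2.Rodrigues(np.array(c['rvec'],float))[0];t=np.array(c['tvec'],float).ravel()
    return np.array(c['mtx'],float),np.array(c['D'],float).ravel(),R,t
def plane(n,px,z):
    K,D,R,t=cam(n);px=np.array(px,float).reshape(-1,1,2)
    u=cv2.undistortPoints(px,K,D)[:,0];d=np.c_[u,np.ones(len(u))]@R;o=-R.T@t
    return o+d*((z-o[2])/d[:,2])[:,None]
def proj(n,P):
    K,D,R,t=cam(n);return cv2.projectPoints(np.array(P,float).reshape(-1,1,3),R,t,K,D)[0][:,0]
E
python3 - <<'E'
from h import *
for n in('top','side'):
    grab(n,n+'0.png');K,D,R,t=cam(n);print(n,-R.T@t,K[0,0],D)
print(r.get_obs(),r.tcp_to_tips)
E
```

```text
top [ 0.29834005 -0.00548394  1.28192971] 434.51388418143137 [0.00732318 0.         0.         0.         0.        ]
side [ 0.54124172 -0.74932443  0.48148704] 362.8505374350106 [-0.006098  0.        0.        0.        0.      ]
{'clock': 0.1, 'joints': array([-1.34412402,  0.47770174,  0.02234069,  1.55632312, -0.01151586,
        1.10931786, -0.08308821]), 'qvel': array([ 0.00131606, -0.00164636,  0.00164398, -0.0024582 ,  0.00081199,
        0.00184878,  0.00029461]), 'tau': array([ 4.58795126e-03, -5.97761893e+01,  1.61418289e+00, -2.81953847e+01,
        1.29456495e-02,  4.95319575e-03, -2.92980339e-06]), 'tcp_pos': array([0.22161517, 0.63706476, 0.25244584]), 'orientation': array([-5.23337123e-01, -3.09752385e+00,  2.53408920e-03]), 'contact_force': array([ 0.69072998, -0.50756417, -0.25771604]), 'moment': array([ 0.0320694 , -0.03158721,  0.01191435]), 'gripper_force': 0.0, 'grip_width': 0.08539748713490596} 0.022
```

View pics/top0.png

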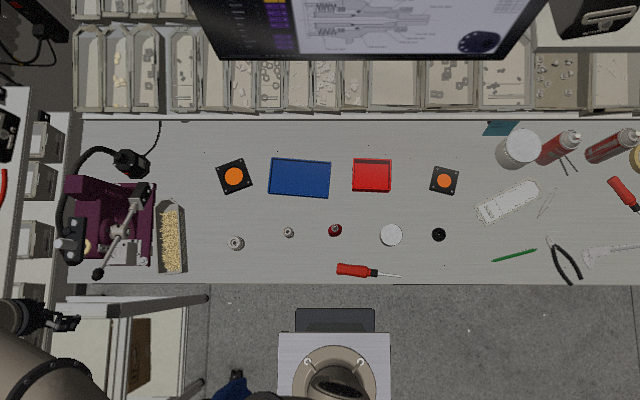

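View pics/side0.png

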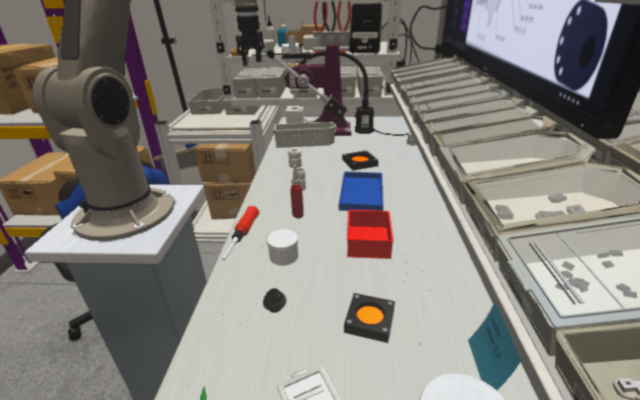

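```bash
cat > m.py <<'E'
from h import *
im=cv2.imread('pics/top0.png');hsv=cv2.cvtColor(im,cv2.COLOR_BGR2HSV)
H,S,V=[hsv[...,i].astype(int) for i in range(3)]
M={'orange':((H>5)&(H<22)&(S>150)&(V>150)),'blue':((H>100)&(H<130)&(S>120)),'red':((H<5)|(H>172))&(S>130),'black':(V<75)&(S<90)}
zs={'orange':.010,'blue':.02,'red':.047,'black':.02}
for k,m in M.items():
    m=m.astype(np.uint8);m[:145]=0;m[290:]=0;m[:,:205]=0;m[:,470:]=0
    for c in cv2.findContours(m,cv2.RETR_EXTERNAL,cv2.CHAIN_APPROX_NONE)[0]:
        if len(c)<14: continue
        W=plane('top',c.astype(float),zs[k])[:,:2]*1000
        (cx,cy),(w,h),a=cv2.minAreaRect(W.astype(np.float32))
        print(k,cv2.boundingRect(c),'ctr',round(cx,1),round(cy,1),'size',round(w,1),round(h,1),'ang',round(a,1))
cv2.imwrite('pics/topc.png',cv2.resize(im[150:290,205:465],None,fx=3,fy=3,interpolation=cv2.INTER_CUBIC))
s=cv2.imread('pics/side0.png')
cv2.imwrite('pics/sidec.png',cv2.resize(s[130:350,210:410],None,fx=2.7,fy=2.7,interpolation=cv2.INTER_CUBIC))
E
python3 m.py
```

```text
orange (437, 174, 14, 13) ctr 592.9 -326.8 size 36.8 39.2 ang 0.1
orange (225, 168, 18, 17) ctr 604.3 303.3 size 49.4 51.6 ang 0.1
blue (312, 161, 11, 1) ctr 648.4 52.0 size 0.0 30.0 ang 0.1
blue (268, 157, 63, 42) ctr 598.1 105.5 size 180.4 112.4 ang 85.3
red (336, 263, 35, 15) ctr 324.5 -54.1 size 95.7 32.1 ang 83.2
red (328, 225, 14, 11) ctr 437.6 -1.1 size 28.7 37.1 ang 0.1
red (352, 158, 39, 35) ctr 599.6 -107.9 size 111.0 99.8 ang 87.7
black (393, 284, 73, 1) ctr 286.6 -270.8 size 0.0 204.8 ang 0.2
black (371, 269, 7, 8) ctr 318.4 -114.6 size 17.2 20.0 ang 89.3
black (381, 239, 8, 7) ctr 403.8 -144.3 size 26.5 5.7 ang 49.0
black (238, 238, 7, 13) ctr 397.8 269.6 size 16.1 35.6 ang 76.2
black (286, 231, 8, 7) ctr 425.8 127.8 size 11.3 23.0 ang 40.4
black (432, 228, 14, 14) ctr 428.3 -303.3 size 37.9 37.9 ang 0.1
black (333, 225, 6, 6) ctr 447.0 -4.8 size 14.2 15.0 ang 76.2
black (429, 166, 30, 30) ctr 589.9 -324.4 size 74.6 76.7 ang 75.5
black (215, 158, 38, 37) ctr 601.5 300.1 size 91.2 88.1 ang 21.6
```

View pics/topc.png

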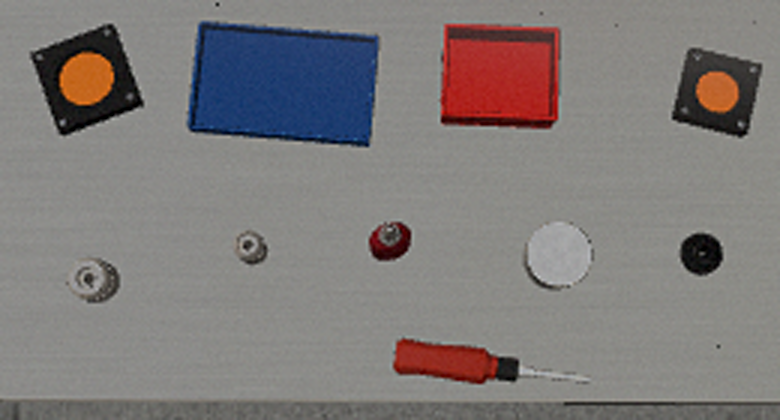

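View pics/sidec.png

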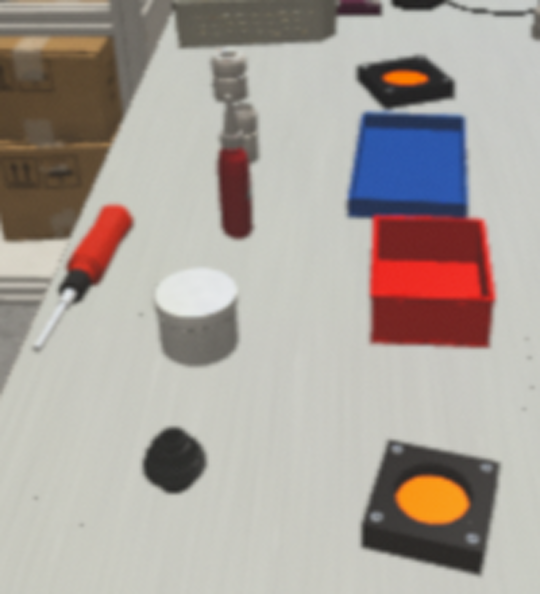

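```bash
cat > m2.py <<'E'
from h import *
im=cv2.imread('pics/top0.png');bg=cv2.medianBlur(im,61)
d=np.abs(im.astype(int)-bg.astype(int)).max(2)
m=(d>22).astype(np.uint8)
m=cv2.morphologyEx(m,cv2.MORPH_CLOSE,np.ones((3,3)))
for name,(x,y,w,h),z in[('wide',(222,228,32,28),.026),('slim',(277,222,24,22),.029),('glue',(322,217,26,26),.043),('tin',(374,218,36,34),.024),('hub',(425,222,28,26),.018)]:
    k=np.zeros_like(m);k[y:y+h,x:x+w]=m[y:y+h,x:x+w]
    c=max(cv2.findContours(k,cv2.RETR_EXTERNAL,cv2.CHAIN_APPROX_NONE)[0],key=cv2.contourArea)
    f=cv2.drawContours(np.zeros_like(m),[c],-1,1,-1);v,u=np.nonzero(f)
    W=plane('top',np.c_[u,v],z)[:,:2]*1000
    print(name,cv2.boundingRect(c),W.mean(0).round(1),'ext',np.ptp(W,axis=0).round(1),'cov',np.cov(W.T).round(1).tolist())
a=cv2.resize(im[212:248,312:358],None,fx=8,fy=8,interpolation=cv2.INTER_CUBIC)
b=cv2.resize(cv2.imread('pics/side0.png')[168:228,275:321],None,fx=8,fy=8,interpolation=cv2.INTER_CUBIC)
cv2.imwrite('pics/glue.png',np.hstack([np.vstack([a,np.zeros((480-288,368,3),np.uint8)]),b]))
for P in [(.435,0,.0),(.435,0,.086),(.435,0,.134)]: print(P,proj('top',[P]).round(1),proj('side',[P]).round(1))
E
python3 m2.py
```

```text
wide (227, 236, 18, 15) [400.3 282. ] ext [40.5 49.3] cov [[114.4, -6.2], [-6.2, 134.0]]
slim (283, 227, 12, 12) [432.  132.3] ext [32.  31.9] cov [[71.8, 8.5], [8.5, 62.9]]
glue (328, 224, 14, 13) [438.1  -1.2] ext [34.6 37.3] cov [[95.2, -18.2], [-18.2, 110.5]]
tin (379, 224, 24, 23) [ 426.3 -163.4] ext [64.  66.9] cov [[277.5, -31.2], [-31.2, 286.4]]
hub (431, 227, 15, 15) [ 429.6 -302.9] ext [40.9 41. ] cov [[116.6, -3.8], [-3.8, 117.1]]
(0.435, 0, 0.0) [[334.2 232.6]] [[295.6 214.1]]
(0.435, 0, 0.086) [[334.  229.3]] [[293.5 183.2]]
(0.435, 0, 0.134) [[334.  227.3]] [[292.2 164.5]]
```

View pics/glue.png

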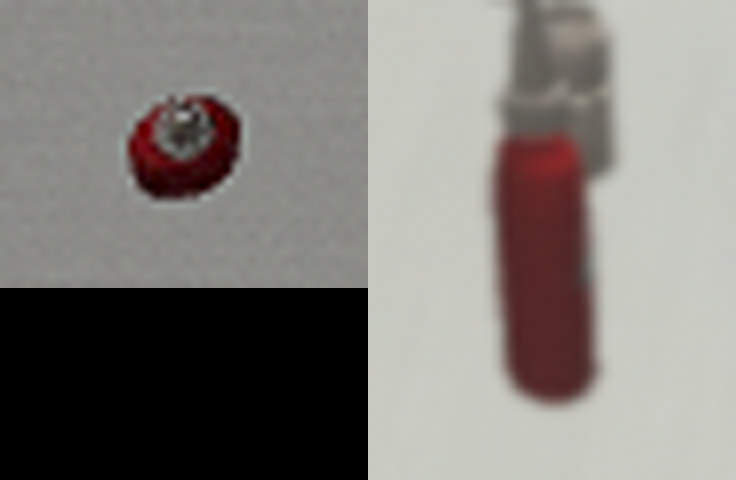

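Call:
{"method": "step_arm", "body": {
  "moves": [
    {"dz":-40,"rz":-6.4},
    {"dz":-50,"rz":-6.4},
    {"dz":-50,"rz":-6.4},
    {},
    {"dx":-12,"dy":-23},
    {"dx":-20,"dy":-40},
    {"dx":-20,"dy":-40},
    {"dx":-20,"dy":-40},
    {"dx":-20,"dy":-40},
    {"dx":-20,"dy":-40},
    {"dx":-20,"dy":-40},
    {"dx":-20,"dy":-40},
    {"dx":-16,"dy":-32},
    {"dx":-10,"dy":-20},
    {}
  ],
  "grip_force": 60
}}

```text
invalid input at $.moves[0]: expected keys rx, ry, rz, dx, dy, dz, gripper
```

Call:
{"method": "step_arm", "body": {
  "moves": [
    {"rx":0,"ry":0,"rz":-6.4,"dx":0,"dy":0,"dz":-40,"gripper":1},
    {"rx":0,"ry":0,"rz":-6.4,"dx":0,"dy":0,"dz":-50,"gripper":1},
    {"rx":0,"ry":0,"rz":-6.4,"dx":0,"dy":0,"dz":-50,"gripper":1},
    {"rx":0,"ry":0,"rz":0,"dx":0,"dy":0,"dz":0,"gripper":1},
    {"rx":0,"ry":0,"rz":0,"dx":-12,"dy":-24,"dz":0,"gripper":1},
    {"rx":0,"ry":0,"rz":0,"dx":-20,"dy":-40,"dz":0,"gripper":1},
    {"rx":0,"ry":0,"rz":0,"dx":-20,"dy":-40,"dz":0,"gripper":1},
    {"rx":0,"ry":0,"rz":0,"dx":-20,"dy":-40,"dz":0,"gripper":1},
    {"rx":0,"ry":0,"rz":0,"dx":-20,"dy":-40,"dz":0,"gripper":1},
    {"rx":0,"ry":0,"rz":0,"dx":-20,"dy":-40,"dz":0,"gripper":1},
    {"rx":0,"ry":0,"rz":0,"dx":-20,"dy":-40,"dz":0,"gripper":1},
    {"rx":0,"ry":0,"rz":0,"dx":-20,"dy":-40,"dz":0,"gripper":1},
    {"rx":0,"ry":0,"rz":0,"dx":-20,"dy":-40,"dz":0,"gripper":1},
    {"rx":0,"ry":0,"rz":0,"dx":-6,"dy":-12,"dz":0,"gripper":1},
    {"rx":0,"ry":0,"rz":0,"dx":0,"dy":0,"dz":0,"gripper":1}
  ],
  "grip_force": 60
}}

```text
clock: 1.98
tcp_pos: [0.3998, 0.2811, 0.3927]
orientation: [-0.002, -3.141, 0.001]
contact_force: [-0.4, 0.6, 0.2]
grip_width: 0.0853
gripper_force: 0.0
```

Call:
{"method": "step_arm", "body": {
  "moves": [
    {"rx":0,"ry":0,"rz":0,"dx":0,"dy":1,"dz":30,"gripper":1},
    {"rx":0,"ry":0,"rz":0,"dx":0,"dy":0,"dz":50,"gripper":1},
    {"rx":0,"ry":0,"rz":0,"dx":0,"dy":0,"dz":50,"gripper":1},
    {"rx":0,"ry":0,"rz":0,"dx":0,"dy":0,"dz":50,"gripper":1},
    {"rx":0,"ry":0,"rz":0,"dx":0,"dy":0,"dz":50,"gripper":1},
    {"rx":0,"ry":0,"rz":0,"dx":0,"dy":0,"dz":40,"gripper":1},
    {"rx":0,"ry":0,"rz":0,"dx":0,"dy":0,"dz":30,"gripper":1},
    {"rx":0,"ry":0,"rz":0,"dx":0,"dy":0,"dz":20,"gripper":1},
    {"rx":0,"ry":0,"rz":0,"dx":0,"dy":0,"dz":20,"gripper":1},
    {"rx":0,"ry":0,"rz":0,"dx":0,"dy":0,"dz":15,"gripper":1},
    {"rx":0,"ry":0,"rz":0,"dx":0,"dy":0,"dz":0,"gripper":1},
    {"rx":0,"ry":0,"rz":0,"dx":0,"dy":0,"dz":0,"gripper":-0.2},
    {"rx":0,"ry":0,"rz":0,"dx":0,"dy":0,"dz":0,"gripper":-0.4},
    {"rx":0,"ry":0,"rz":0,"dx":0,"dy":0,"dz":0,"gripper":-1},
    {"rx":0,"ry":0,"rz":0,"dx":0,"dy":0,"dz":0,"gripper":-1},
    {"rx":0,"ry":0,"rz":0,"dx":0,"dy":0,"dz":0,"gripper":-1},
    {"rx":0,"ry":0,"rz":0,"dx":0,"dy":0,"dz":0,"gripper":-1},
    {"rx":0,"ry":0,"rz":0,"dx":0,"dy":0,"dz":0,"gripper":-1}
  ],
  "grip_force": 60
}}

```text
clock: 4.22
tcp_pos: [0.4005, 0.2835, 0.0394]
orientation: [-0.0, 3.14, 0.003]
contact_force: [-1.2, 0.9, 7.1]
grip_width: 0.0381
gripper_force: 59.6
```

Call:
{"method": "step_arm", "body": {
  "moves": [
    {"rx":0,"ry":0,"rz":0,"dx":0,"dy":0,"dz":-10,"gripper":-1},
    {"rx":0,"ry":0,"rz":0,"dx":0,"dy":0,"dz":-30,"gripper":-1},
    {"rx":0,"ry":0,"rz":0,"dx":0,"dy":0,"dz":-20,"gripper":-1},
    {"rx":0,"ry":0,"rz":0,"dx":-20,"dy":2,"dz":0,"gripper":-1},
    {"rx":0,"ry":0,"rz":0,"dx":-40,"dy":4,"dz":0,"gripper":-1},
    {"rx":0,"ry":0,"rz":0,"dx":-42,"dy":4,"dz":0,"gripper":-1},
    {"rx":0,"ry":0,"rz":0,"dx":-40,"dy":4,"dz":0,"gripper":-1},
    {"rx":0,"ry":0,"rz":0,"dx":-40,"dy":4,"dz":0,"gripper":-1},
    {"rx":0,"ry":0,"rz":0,"dx":-20,"dy":0,"dz":0,"gripper":-1},
    {"rx":0,"ry":0,"rz":0,"dx":0,"dy":0,"dz":0,"gripper":-1},
    {"rx":0,"ry":0,"rz":0,"dx":0,"dy":0,"dz":0,"gripper":-1}
  ],
  "grip_force": 60
}}

```text
clock: 5.6
tcp_pos: [0.6003, 0.3004, 0.0979]
orientation: [0.001, -3.139, 0.001]
contact_force: [-1.1, 1.0, -4.7]
grip_width: 0.038
gripper_force: 61.4
```

```bash
python3 - <<'E'
from h import *
a=grab('top')[140:230,190:290];b=grab('side')[90:210,270:430]
cv2.imwrite('pics/w1.png',np.hstack([cv2.resize(a,(400,360)),cv2.resize(b,(400,300)).copy() if 0 else cv2.resize(b,(400,360))]))
print(r.get_obs())
E
```

```text
{'clock': 5.7, 'joints': array([-0.65587628,  0.63932545,  0.14103167,  1.68744554, -0.11531363,
        0.8244758 ,  1.10825962]), 'qvel': array([-0.00103075, -0.00161499,  0.00072427, -0.00553752, -0.00072838,
       -0.00050235, -0.00029901]), 'tau': array([ 3.38348234e-01, -6.60041213e+01,  4.71266672e+00, -2.44693583e+01,
        3.12209793e-02, -7.43092346e-05, -2.94720965e-03]), 'tcp_pos': array([0.60032977, 0.30087695, 0.09812107]), 'orientation': array([ 2.01689200e-03, -3.13994543e+00,  4.40599454e-04]), 'contact_force': array([ 0.7025715 , -0.29221728, -4.44322839]), 'moment': array([ 0.00522054, -0.03372945, -0.03717725]), 'gripper_force': 61.43059944268316, 'grip_width': 0.0379423437589221}
```

View pics/w1.png

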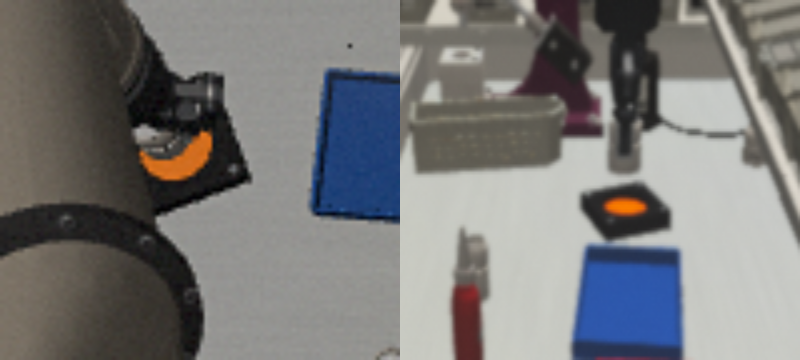

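Call:
{"method": "step_arm", "body": {
  "moves": [
    {"rx":0,"ry":0,"rz":0,"dx":-2,"dy":0,"dz":15,"gripper":-1},
    {"rx":0,"ry":0,"rz":0,"dx":0,"dy":0,"dz":15,"gripper":-1},
    {"rx":0,"ry":0,"rz":0,"dx":0,"dy":0,"dz":10,"gripper":-1},
    {"rx":0,"ry":0,"rz":0,"dx":0,"dy":0,"dz":5,"gripper":-1},
    {"rx":0,"ry":0,"rz":0,"dx":0,"dy":0,"dz":2,"gripper":-1},
    {"rx":0,"ry":0,"rz":0,"dx":0,"dy":0,"dz":0,"gripper":-1},
    {"rx":0,"ry":0,"rz":0,"dx":0,"dy":0,"dz":0,"gripper":-1}
  ],
  "grip_force": 60
}}

```text
clock: 6.58
tcp_pos: [0.6042, 0.3008, 0.0518]
orientation: [-0.0, 3.141, 0.001]
contact_force: [0.2, -0.8, -4.0]
grip_width: 0.0379
gripper_force: 61.4
```

Call:
{"method": "step_arm", "body": {
  "moves": [
    {"rx":0,"ry":0,"rz":0,"dx":0,"dy":0,"dz":1,"gripper":-1},
    {"rx":0,"ry":0,"rz":0,"dx":0,"dy":0,"dz":1,"gripper":-1},
    {"rx":0,"ry":0,"rz":0,"dx":0,"dy":0,"dz":0,"gripper":-1},
    {"rx":0,"ry":0,"rz":0,"dx":0,"dy":0,"dz":0,"gripper":-1}
  ],
  "grip_force": 60
}}

```text
clock: 7.08
tcp_pos: [0.604, 0.3007, 0.0496]
orientation: [-0.0, 3.141, 0.0]
contact_force: [-1.6, -0.7, -0.6]
grip_width: 0.0384
gripper_force: 61.7
```

Call:
{"method": "step_arm", "body": {
  "moves": [
    {"rx":0,"ry":0,"rz":0,"dx":0,"dy":0,"dz":0,"gripper":0.1},
    {"rx":0,"ry":0,"rz":0,"dx":0,"dy":0,"dz":0,"gripper":0.4},
    {"rx":0,"ry":0,"rz":0,"dx":0,"dy":0,"dz":0,"gripper":0.8},
    {"rx":0,"ry":0,"rz":0,"dx":0,"dy":0,"dz":0,"gripper":0.8},
    {"rx":0,"ry":0,"rz":0,"dx":0,"dy":0,"dz":-10,"gripper":0.8},
    {"rx":0,"ry":0,"rz":0,"dx":0,"dy":0,"dz":-40,"gripper":0.8},
    {"rx":0,"ry":0,"rz":0,"dx":0,"dy":0,"dz":-50,"gripper":0.8},
    {"rx":0,"ry":0,"rz":0,"dx":22,"dy":-21,"dz":-10,"gripper":0.8},
    {"rx":0,"ry":0,"rz":0,"dx":35,"dy":-34,"dz":0,"gripper":0.8},
    {"rx":0,"ry":0,"rz":0,"dx":35,"dy":-34,"dz":0,"gripper":0.8},
    {"rx":0,"ry":0,"rz":0,"dx":35,"dy":-34,"dz":0,"gripper":0.8},
    {"rx":0,"ry":0,"rz":0,"dx":30,"dy":-30,"dz":0,"gripper":0.8},
    {"rx":0,"ry":0,"rz":0,"dx":15,"dy":-15,"dz":0,"gripper":0.8},
    {"rx":0,"ry":0,"rz":0,"dx":0,"dy":0,"dz":0,"gripper":0.8},
    {"rx":0,"ry":0,"rz":0,"dx":0,"dy":0,"dz":0,"gripper":0.8}
  ],
  "grip_force": 60
}}

```text
clock: 8.95
tcp_pos: [0.4331, 0.1335, 0.16]
orientation: [-0.001, 3.14, 0.002]
contact_force: [0.1, -0.1, 0.1]
grip_width: 0.0768
gripper_force: 0.0
```

```bash
python3 - <<'E'
from h import *
a=grab('top')[140:230,190:290];b=grab('side')[90:210,270:430]
cv2.imwrite('pics/w2.png',np.hstack([cv2.resize(a,(400,360)),cv2.resize(b,(400,360))]))
E
```

```text
(no output)
```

View pics/w2.png

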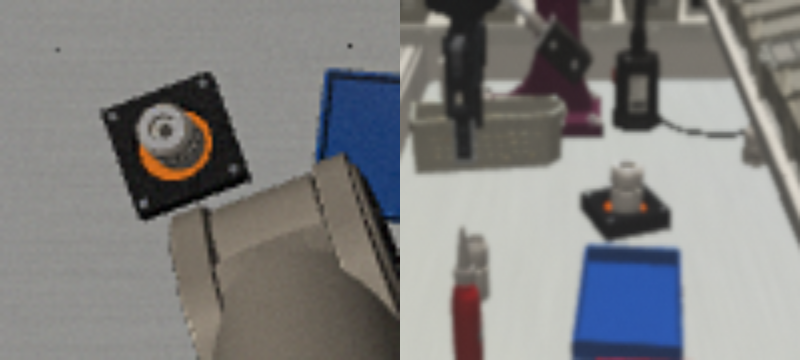

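Call:
{"method": "step_arm", "body": {
  "moves": [
    {"rx":0,"ry":0,"rz":0,"dx":1,"dy":-1,"dz":30,"gripper":0.8},
    {"rx":0,"ry":0,"rz":0,"dx":0,"dy":0,"dz":40,"gripper":0.8},
    {"rx":0,"ry":0,"rz":0,"dx":0,"dy":0,"dz":30,"gripper":0.8},
    {"rx":0,"ry":0,"rz":0,"dx":0,"dy":0,"dz":17,"gripper":0.8},
    {"rx":0,"ry":0,"rz":0,"dx":0,"dy":0,"dz":0,"gripper":0.8},
    {"rx":0,"ry":0,"rz":0,"dx":0,"dy":0,"dz":0,"gripper":0.2},
    {"rx":0,"ry":0,"rz":0,"dx":0,"dy":0,"dz":0,"gripper":-0.2},
    {"rx":0,"ry":0,"rz":0,"dx":0,"dy":0,"dz":0,"gripper":-0.5},
    {"rx":0,"ry":0,"rz":0,"dx":0,"dy":0,"dz":0,"gripper":-1},
    {"rx":0,"ry":0,"rz":0,"dx":0,"dy":0,"dz":0,"gripper":-1},
    {"rx":0,"ry":0,"rz":0,"dx":0,"dy":0,"dz":0,"gripper":-1},
    {"rx":0,"ry":0,"rz":0,"dx":0,"dy":0,"dz":0,"gripper":-1},
    {"rx":0,"ry":0,"rz":0,"dx":0,"dy":0,"dz":0,"gripper":-1}
  ],
  "grip_force": 60
}}

```text
clock: 10.68
tcp_pos: [0.4316, 0.132, 0.0432]
orientation: [-0.001, 3.14, 0.002]
contact_force: [-1.1, -0.4, 5.7]
grip_width: 0.0263
gripper_force: 58.5
```

Call:
{"method": "step_arm", "body": {
  "moves": [
    {"rx":0,"ry":0,"rz":0,"dx":0,"dy":0,"dz":-10,"gripper":-1},
    {"rx":0,"ry":0,"rz":0,"dx":0,"dy":0,"dz":-40,"gripper":-1},
    {"rx":0,"ry":0,"rz":0,"dx":0,"dy":0,"dz":-60,"gripper":-1},
    {"rx":0,"ry":0,"rz":0,"dx":0,"dy":0,"dz":-50,"gripper":-1},
    {"rx":0,"ry":0,"rz":0,"dx":-8,"dy":-23,"dz":0,"gripper":-1},
    {"rx":0,"ry":0,"rz":0,"dx":-16,"dy":-45,"dz":0,"gripper":-1},
    {"rx":0,"ry":0,"rz":0,"dx":-16,"dy":-45,"dz":0,"gripper":-1},
    {"rx":0,"ry":0,"rz":0,"dx":-16,"dy":-45,"dz":0,"gripper":-1},
    {"rx":0,"ry":0,"rz":0,"dx":-16,"dy":-45,"dz":0,"gripper":-1},
    {"rx":0,"ry":0,"rz":0,"dx":-16,"dy":-45,"dz":0,"gripper":-1},
    {"rx":0,"ry":0,"rz":0,"dx":-16,"dy":-45,"dz":0,"gripper":-1},
    {"rx":0,"ry":0,"rz":0,"dx":-16,"dy":-45,"dz":0,"gripper":-1},
    {"rx":0,"ry":0,"rz":0,"dx":-16,"dy":-45,"dz":0,"gripper":-1},
    {"rx":0,"ry":0,"rz":0,"dx":-16,"dy":-45,"dz":0,"gripper":-1},
    {"rx":0,"ry":0,"rz":0,"dx":-8,"dy":-29,"dz":0,"gripper":-1},
    {"rx":0,"ry":0,"rz":0,"dx":0,"dy":0,"dz":0,"gripper":-1},
    {"rx":0,"ry":0,"rz":0,"dx":0,"dy":0,"dz":0,"gripper":-1}
  ],
  "grip_force": 60
}}

```text
clock: 12.8
tcp_pos: [0.5906, -0.3243, 0.2021]
orientation: [0.001, -3.141, -0.002]
contact_force: [0.5, 0.8, -2.2]
grip_width: 0.0266
gripper_force: 59.7
```

Call:
{"method": "step_arm", "body": {
  "moves": [
    {"rx":0,"ry":0,"rz":0,"dx":-1,"dy":-1,"dz":30,"gripper":-1},
    {"rx":0,"ry":0,"rz":0,"dx":0,"dy":0,"dz":40,"gripper":-1},
    {"rx":0,"ry":0,"rz":0,"dx":0,"dy":0,"dz":40,"gripper":-1},
    {"rx":0,"ry":0,"rz":0,"dx":0,"dy":0,"dz":20,"gripper":-1},
    {"rx":0,"ry":0,"rz":0,"dx":0,"dy":0,"dz":10,"gripper":-1},
    {"rx":0,"ry":0,"rz":0,"dx":0,"dy":0,"dz":5,"gripper":-1},
    {"rx":0,"ry":0,"rz":0,"dx":0,"dy":0,"dz":2,"gripper":-1},
    {"rx":0,"ry":0,"rz":0,"dx":0,"dy":0,"dz":1,"gripper":-1},
    {"rx":0,"ry":0,"rz":0,"dx":0,"dy":0,"dz":0,"gripper":-1},
    {"rx":0,"ry":0,"rz":0,"dx":0,"dy":0,"dz":0,"gripper":-1}
  ],
  "grip_force": 60
}}

```text
clock: 14.05
tcp_pos: [0.5922, -0.3265, 0.0547]
orientation: [-0.0, 3.141, -0.0]
contact_force: [-0.5, 1.3, -2.8]
grip_width: 0.0262
gripper_force: 59.7
```

Call:
{"method": "step_arm", "body": {
  "moves": [
    {"rx":0,"ry":0,"rz":0,"dx":0,"dy":0,"dz":1,"gripper":-1},
    {"rx":0,"ry":0,"rz":0,"dx":0,"dy":0,"dz":0.7,"gripper":-1},
    {"rx":0,"ry":0,"rz":0,"dx":0,"dy":0,"dz":0,"gripper":-1},
    {"rx":0,"ry":0,"rz":0,"dx":0,"dy":0,"dz":0,"gripper":-0.2},
    {"rx":0,"ry":0,"rz":0,"dx":0,"dy":0,"dz":0,"gripper":0.1},
    {"rx":0,"ry":0,"rz":0,"dx":0,"dy":0,"dz":0,"gripper":0.6},
    {"rx":0,"ry":0,"rz":0,"dx":0,"dy":0,"dz":0,"gripper":0.6},
    {"rx":0,"ry":0,"rz":0,"dx":0,"dy":0,"dz":-10,"gripper":0.8},
    {"rx":0,"ry":0,"rz":0,"dx":0,"dy":0,"dz":-40,"gripper":0.8},
    {"rx":0,"ry":0,"rz":0,"dx":0,"dy":0,"dz":-40,"gripper":0.8},
    {"rx":0,"ry":0,"rz":0,"dx":20,"dy":3,"dz":-10,"gripper":0.8},
    {"rx":0,"ry":0,"rz":0,"dx":40,"dy":6,"dz":0,"gripper":0.8},
    {"rx":0,"ry":0,"rz":0,"dx":45,"dy":6,"dz":0,"gripper":0.8},
    {"rx":0,"ry":0,"rz":0,"dx":40,"dy":6,"dz":0,"gripper":0.8},
    {"rx":0,"ry":0,"rz":0,"dx":17,"dy":2,"dz":0,"gripper":0.8},
    {"rx":0,"ry":0,"rz":0,"dx":0,"dy":0,"dz":0,"gripper":0.8},
    {"rx":0,"ry":0,"rz":0,"dx":0,"dy":0,"dz":0,"gripper":0.8}
  ],
  "grip_force": 40
}}

```text
clock: 16.18
tcp_pos: [0.432, -0.3036, 0.153]
orientation: [-0.002, 3.14, -0.001]
contact_force: [-0.2, 1.2, 0.2]
grip_width: 0.0768
gripper_force: 0.0
```

```bash
python3 - <<'E'
from h import *
a=grab('top')[150:250,400:480];b=grab('side')[210:350,230:430]
cv2.imwrite('pics/s1.png',np.hstack([cv2.resize(a,(336,420)),cv2.resize(b,(460,322)).copy() if 0 else cv2.resize(b,(460,420))]))
E
```

```text
(no output)
```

View pics/s1.png

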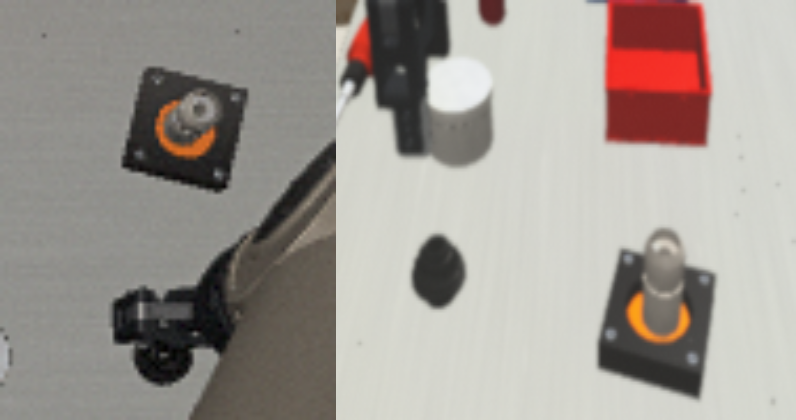

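Call:
{"method": "step_arm", "body": {
  "moves": [
    {"rx":0,"ry":0,"rz":0,"dx":2,"dy":0.5,"dz":30,"gripper":0.8},
    {"rx":0,"ry":0,"rz":0,"dx":0,"dy":0,"dz":40,"gripper":0.8},
    {"rx":0,"ry":0,"rz":0,"dx":0,"dy":0,"dz":30,"gripper":0.6},
    {"rx":0,"ry":0,"rz":0,"dx":0,"dy":0,"dz":15,"gripper":0.4},
    {"rx":0,"ry":0,"rz":0,"dx":0,"dy":0,"dz":9,"gripper":0.3},
    {"rx":0,"ry":0,"rz":0,"dx":0,"dy":0,"dz":5,"gripper":0.3},
    {"rx":0,"ry":0,"rz":0,"dx":0,"dy":0,"dz":0,"gripper":0.3},
    {"rx":0,"ry":0,"rz":0,"dx":0,"dy":0,"dz":0,"gripper":0.3}
  ],
  "grip_force": 30
}}

```text
clock: 17.27
tcp_pos: [0.4285, -0.3031, 0.0242]
orientation: [-0.0, 3.14, -0.001]
contact_force: [-0.4, -0.1, 0.1]
grip_width: 0.0559
gripper_force: 0.0
```

Call:
{"method": "step_arm", "body": {
  "moves": [
    {"rx":0,"ry":0,"rz":0,"dx":0,"dy":0,"dz":0,"gripper":0.1},
    {"rx":0,"ry":0,"rz":0,"dx":0,"dy":0,"dz":0,"gripper":-0.1},
    {"rx":0,"ry":0,"rz":0,"dx":0,"dy":0,"dz":0,"gripper":-0.4},
    {"rx":0,"ry":0,"rz":0,"dx":0,"dy":0,"dz":0,"gripper":-0.4},
    {"rx":0,"ry":0,"rz":0,"dx":0,"dy":0,"dz":0,"gripper":-0.4},
    {"rx":0,"ry":0,"rz":0,"dx":0,"dy":0,"dz":0,"gripper":-0.4},
    {"rx":0,"ry":0,"rz":0,"dx":0,"dy":0,"dz":-10,"gripper":-0.4},
    {"rx":0,"ry":0,"rz":0,"dx":0,"dy":0,"dz":-20,"gripper":-0.4},
    {"rx":0,"ry":0,"rz":0,"dx":0,"dy":0,"dz":0,"gripper":-0.4},
    {"rx":0,"ry":0,"rz":0,"dx":0,"dy":0,"dz":0,"gripper":-0.4}
  ],
  "grip_force": 30
}}

```text
clock: 18.52
tcp_pos: [0.428, -0.3027, 0.0535]
orientation: [-0.001, 3.142, 0.0]
contact_force: [-0.2, 0.6, -0.7]
grip_width: 0.038
gripper_force: 30.1
```

```bash
python3 - <<'E'
from h import *
b=grab('side')[220:350,230:400]
cv2.imwrite('pics/hub1.png',cv2.resize(b,(680,520),interpolation=cv2.INTER_CUBIC))
E
```

```text
(no output)
```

View pics/hub1.png

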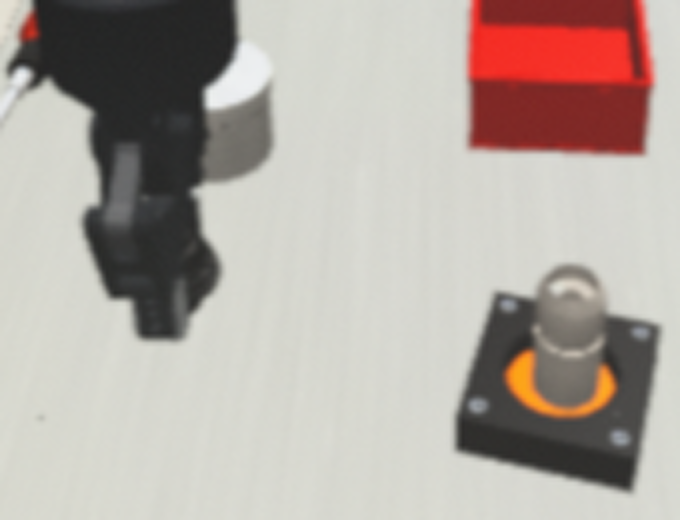

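Call:
{"method": "step_arm", "body": {
  "moves": [
    {"rx":0,"ry":0,"rz":0,"dx":0,"dy":0,"dz":-40,"gripper":-0.4},
    {"rx":0,"ry":0,"rz":0,"dx":0,"dy":0,"dz":-40,"gripper":-0.4},
    {"rx":0,"ry":0,"rz":0,"dx":-15,"dy":17,"dz":0,"gripper":-0.4},
    {"rx":0,"ry":0,"rz":0,"dx":-32,"dy":36,"dz":0,"gripper":-0.4},
    {"rx":0,"ry":0,"rz":0,"dx":-32,"dy":36,"dz":0,"gripper":-0.4},
    {"rx":0,"ry":0,"rz":0,"dx":-32,"dy":36,"dz":0,"gripper":-0.4},
    {"rx":0,"ry":0,"rz":0,"dx":-32,"dy":36,"dz":0,"gripper":-0.4},
    {"rx":0,"ry":0,"rz":0,"dx":-22,"dy":23,"dz":0,"gripper":-0.4},
    {"rx":0,"ry":0,"rz":0,"dx":-10,"dy":10,"dz":0,"gripper":-0.4},
    {"rx":0,"ry":0,"rz":0,"dx":0,"dy":0,"dz":0,"gripper":-0.4},
    {"rx":0,"ry":0,"rz":0,"dx":0,"dy":0,"dz":20,"gripper":-0.4},
    {"rx":0,"ry":0,"rz":0,"dx":0,"dy":0,"dz":25,"gripper":-0.4},
    {"rx":0,"ry":0,"rz":0,"dx":0,"dy":0,"dz":25,"gripper":-0.4},
    {"rx":0,"ry":0,"rz":0,"dx":0,"dy":0,"dz":20,"gripper":-0.4},
    {"rx":0,"ry":0,"rz":0,"dx":0,"dy":0,"dz":10,"gripper":-0.4},
    {"rx":0,"ry":0,"rz":0,"dx":0,"dy":0,"dz":3,"gripper":-0.4},
    {"rx":0,"ry":0,"rz":0,"dx":0,"dy":0,"dz":0,"gripper":-0.4},
    {"rx":0,"ry":0,"rz":0,"dx":0,"dy":0,"dz":0,"gripper":-0.4}
  ],
  "grip_force": 30
}}

```text
clock: 20.82
tcp_pos: [0.6036, -0.1089, 0.0314]
orientation: [-0.001, 3.14, -0.0]
contact_force: [0.0, -0.7, 0.5]
grip_width: 0.0387
gripper_force: 30.3
```

Call:
{"method": "step_arm", "body": {
  "moves": [
    {"rx":0,"ry":0,"rz":0,"dx":0,"dy":0,"dz":1.5,"gripper":-0.4},
    {"rx":0,"ry":0,"rz":0,"dx":0,"dy":0,"dz":1.5,"gripper":-0.4},
    {"rx":0,"ry":0,"rz":0,"dx":0,"dy":0,"dz":0,"gripper":-0.4},
    {"rx":0,"ry":0,"rz":0,"dx":0,"dy":0,"dz":0,"gripper":-0.4}
  ],
  "grip_force": 30
}}

```text
clock: 21.32
tcp_pos: [0.603, -0.1088, 0.0276]
orientation: [0.0, -3.142, -0.0]
contact_force: [-1.1, -0.2, -0.4]
grip_width: 0.0381
gripper_force: 30.3
```

Call:
{"method": "step_arm", "body": {
  "moves": [
    {"rx":0,"ry":0,"rz":0,"dx":0,"dy":0,"dz":0,"gripper":0.0},
    {"rx":0,"ry":0,"rz":0,"dx":0,"dy":0,"dz":0,"gripper":0.2},
    {"rx":0,"ry":0,"rz":0,"dx":0,"dy":0,"dz":0,"gripper":0.25},
    {"rx":0,"ry":0,"rz":0,"dx":0,"dy":0,"dz":0,"gripper":0.25},
    {"rx":0,"ry":0,"rz":0,"dx":0,"dy":0,"dz":-10,"gripper":0.25},
    {"rx":0,"ry":0,"rz":0,"dx":0,"dy":0,"dz":-40,"gripper":0.25},
    {"rx":0,"ry":0,"rz":0,"dx":0,"dy":0,"dz":-50,"gripper":0.25},
    {"rx":0,"ry":0,"rz":0,"dx":0,"dy":0,"dz":-60,"gripper":0.6},
    {"rx":0,"ry":0,"rz":0,"dx":0,"dy":0,"dz":-60,"gripper":0.6},
    {"rx":0,"ry":0,"rz":5,"dx":0,"dy":0,"dz":0,"gripper":0.6},
    {"rx":0,"ry":0,"rz":10.6,"dx":0,"dy":0,"dz":0,"gripper":0.6},
    {"rx":0,"ry":0,"rz":10.6,"dx":0,"dy":0,"dz":0,"gripper":0.6},
    {"rx":0,"ry":0,"rz":10.6,"dx":0,"dy":0,"dz":0,"gripper":0.6},
    {"rx":0,"ry":0,"rz":10.6,"dx":0,"dy":0,"dz":0,"gripper":0.6},
    {"rx":0,"ry":0,"rz":10.6,"dx":0,"dy":0,"dz":0,"gripper":0.6},
    {"rx":0,"ry":0,"rz":11,"dx":0,"dy":0,"dz":0,"gripper":0.6}
  ],
  "grip_force": 30
}}

```text
out of range
```

Call:
{"method": "step_arm", "body": {
  "moves": [
    {"rx":0,"ry":0,"rz":0,"dx":0,"dy":0,"dz":0,"gripper":0.0},
    {"rx":0,"ry":0,"rz":0,"dx":0,"dy":0,"dz":0,"gripper":0.2},
    {"rx":0,"ry":0,"rz":0,"dx":0,"dy":0,"dz":0,"gripper":0.25},
    {"rx":0,"ry":0,"rz":0,"dx":0,"dy":0,"dz":0,"gripper":0.25},
    {"rx":0,"ry":0,"rz":0,"dx":0,"dy":0,"dz":-10,"gripper":0.25},
    {"rx":0,"ry":0,"rz":0,"dx":0,"dy":0,"dz":-40,"gripper":0.25},
    {"rx":0,"ry":0,"rz":0,"dx":0,"dy":0,"dz":-50,"gripper":0.25},
    {"rx":0,"ry":0,"rz":0,"dx":0,"dy":0,"dz":-60,"gripper":0.6},
    {"rx":0,"ry":0,"rz":0,"dx":0,"dy":0,"dz":-60,"gripper":0.6},
    {"rx":0,"ry":0,"rz":5,"dx":0,"dy":0,"dz":0,"gripper":0.6},
    {"rx":0,"ry":0,"rz":10.6,"dx":0,"dy":0,"dz":0,"gripper":0.6},
    {"rx":0,"ry":0,"rz":10.6,"dx":0,"dy":0,"dz":0,"gripper":0.6},
    {"rx":0,"ry":0,"rz":10.6,"dx":0,"dy":0,"dz":0,"gripper":0.6},
    {"rx":0,"ry":0,"rz":10.6,"dx":0,"dy":0,"dz":0,"gripper":0.6},
    {"rx":0,"ry":0,"rz":10.6,"dx":0,"dy":0,"dz":0,"gripper":0.6},
    {"rx":0,"ry":0,"rz":10.6,"dx":0,"dy":0,"dz":0,"gripper":0.6},
    {"rx":0,"ry":0,"rz":0,"dx":0,"dy":0,"dz":0,"gripper":0.6}
  ],
  "grip_force": 30
}}

```text
clock: 23.45
tcp_pos: [0.6029, -0.1087, 0.248]
orientation: [1.768, 2.597, 0.0]
contact_force: [0.9, -0.7, -0.0]
grip_width: 0.0681
gripper_force: 0.0
```

```bash
cat >> h.py <<'E'
from scipy.spatial.transform import Rotation as Ro
def dt(P):
    o=r.get_obs();R=Ro.from_rotvec(o['orientation']).as_matrix()
    print('tool axes',R.T.round(3).tolist(),'shift mm',(R.T@(np.array(P)-o['tcp_pos'])*1000).round(1),'j',o['joints'].round(2))
E
python3 -c "
from h import *
dt([.436,.0,.26])"
```

```text
tool axes [[-0.367, 0.93, -0.0], [0.93, 0.367, 0.0], [0.0, -0.0, -1.0]] shift mm [ 162.4 -115.4  -12. ] j [-0.43  0.45  0.69  1.75 -0.32  1.06  0.74]
```

Call:
{"method": "step_arm", "body": {
  "moves": [
    {"rx":0,"ry":0,"rz":0,"dx":20,"dy":-14,"dz":-10,"gripper":0.6},
    {"rx":0,"ry":0,"rz":0,"dx":35,"dy":-25,"dz":-12,"gripper":0.6},
    {"rx":0,"ry":0,"rz":0,"dx":35,"dy":-25,"dz":0,"gripper":0.6},
    {"rx":0,"ry":0,"rz":0,"dx":35,"dy":-25,"dz":0,"gripper":0.6},
    {"rx":0,"ry":0,"rz":0,"dx":25,"dy":-18,"dz":0,"gripper":0.6},
    {"rx":0,"ry":0,"rz":0,"dx":12,"dy":-8,"dz":0,"gripper":0.6},
    {"rx":0,"ry":0,"rz":0,"dx":0,"dy":0,"dz":0,"gripper":0.6},
    {"rx":0,"ry":-5,"rz":0,"dx":0,"dy":0,"dz":0,"gripper":0.6},
    {"rx":0,"ry":-8,"rz":0,"dx":0,"dy":0,"dz":0,"gripper":0.6},
    {"rx":0,"ry":-8,"rz":0,"dx":0,"dy":0,"dz":0,"gripper":0.6},
    {"rx":0,"ry":-8,"rz":0,"dx":0,"dy":0,"dz":0,"gripper":0.6},
    {"rx":0,"ry":-8,"rz":0,"dx":0,"dy":0,"dz":0,"gripper":0.6},
    {"rx":0,"ry":-8,"rz":0,"dx":0,"dy":0,"dz":0,"gripper":0.6},
    {"rx":0,"ry":0,"rz":0,"dx":0,"dy":0,"dz":0,"gripper":0.6}
  ],
  "grip_force": 30
}}

```text
clock: 25.2
tcp_pos: [0.437, 0.0011, 0.2688]
orientation: [1.365, 2.014, -0.571]
contact_force: [-0.1, -0.2, 0.3]
grip_width: 0.0683
gripper_force: 0.0
```

```bash
python3 -c "
from h import *
dt([.436,.001,.150]);dt([.436,.001,.071])"
```

```text
tool axes [[-0.263, 0.656, -0.708], [0.929, 0.369, -0.004], [0.258, -0.659, -0.706]] shift mm [84.3 -0.4 83.8] j [-1.09  0.14  0.47  2.25  0.78  1.14 -0.72]
tool axes [[-0.263, 0.656, -0.708], [0.929, 0.369, -0.004], [0.258, -0.659, -0.706]] shift mm [ 1.402e+02 -1.000e-01  1.396e+02] j [-1.09  0.14  0.47  2.25  0.78  1.14 -0.72]
```

Call:
{"method": "step_arm", "body": {
  "moves": [
    {"rx":0,"ry":0,"rz":0,"dx":14,"dy":0,"dz":14,"gripper":0.6},
    {"rx":0,"ry":0,"rz":0,"dx":25,"dy":0,"dz":25,"gripper":0.6},
    {"rx":0,"ry":0,"rz":0,"dx":25,"dy":0,"dz":25,"gripper":0.6},
    {"rx":0,"ry":0,"rz":0,"dx":20,"dy":0,"dz":20,"gripper":0.6},
    {"rx":0,"ry":0,"rz":0,"dx":0,"dy":0,"dz":0,"gripper":0.6}
  ],
  "grip_force": 30
}}

```text
clock: 25.82
tcp_pos: [0.4369, -0.0012, 0.1505]
orientation: [1.372, 2.01, -0.572]
contact_force: [-0.2, 0.4, 0.2]
grip_width: 0.0684
gripper_force: 0.0
```

```bash
python3 -c "
from h import *
dt([.436,.001,.071])
a=grab('top')[170:270,260:400];b=grab('side')[80:230,210:390]
cv2.imwrite('pics/g1.png',np.hstack([cv2.resize(a,(400,286)),cv2.resize(b,(400,286))]) if 0 else np.vstack([cv2.resize(a,(392,280)),cv2.resize(b,(392,320))]))"
```

```text
tool axes [[-0.259, 0.658, -0.707], [0.932, 0.364, -0.003], [0.255, -0.66, -0.707]] shift mm [57.9  0.1 54.5] j [-1.05  0.42  0.47  2.34  0.83  0.83 -0.92]
```

View pics/g1.png

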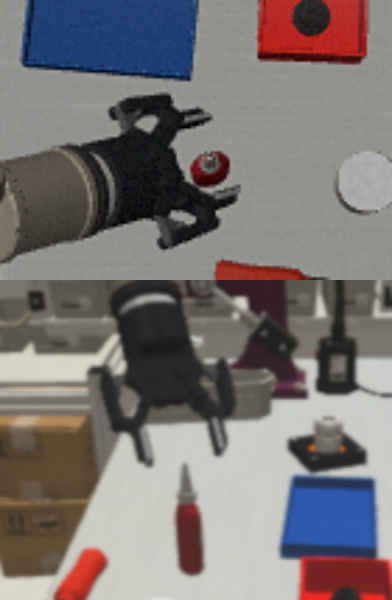

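Call:
{"method": "step_arm", "body": {
  "moves": [
    {"rx":0,"ry":0,"rz":0,"dx":17,"dy":0,"dz":16,"gripper":0.6},
    {"rx":0,"ry":0,"rz":0,"dx":19,"dy":0,"dz":18,"gripper":0.6},
    {"rx":0,"ry":0,"rz":0,"dx":14,"dy":0,"dz":13,"gripper":0.6},
    {"rx":0,"ry":0,"rz":0,"dx":8,"dy":0,"dz":7,"gripper":0.6},
    {"rx":0,"ry":0,"rz":0,"dx":0,"dy":0,"dz":0,"gripper":0.6},
    {"rx":0,"ry":0,"rz":0,"dx":0,"dy":0,"dz":0,"gripper":0.6}
  ],
  "grip_force": 25
}}

```text
clock: 26.68
tcp_pos: [0.4362, 0.0027, 0.0723]
orientation: [1.371, 2.009, -0.566]
contact_force: [-0.1, -1.1, 0.7]
grip_width: 0.0686
gripper_force: 0.0
```

```bash
python3 -c "
from h import *
dt([.436,.001,.071])"
```

```text
tool axes [[-0.257, 0.659, -0.707], [0.931, 0.365, 0.001], [0.259, -0.658, -0.707]] shift mm [-0.1 -0.8  2. ] j [-1.04  0.62  0.45  2.35  0.9   0.65 -1.1 ]
```

Call:
{"method": "step_arm", "body": {
  "moves": [
    {"rx":0,"ry":0,"rz":0,"dx":0,"dy":0,"dz":2,"gripper":0.2},
    {"rx":0,"ry":0,"rz":0,"dx":0,"dy":0,"dz":0,"gripper":-0.1},
    {"rx":0,"ry":0,"rz":0,"dx":0,"dy":0,"dz":0,"gripper":-0.3},
    {"rx":0,"ry":0,"rz":0,"dx":0,"dy":0,"dz":0,"gripper":-0.5},
    {"rx":0,"ry":0,"rz":0,"dx":0,"dy":0,"dz":0,"gripper":-0.7},
    {"rx":0,"ry":0,"rz":0,"dx":0,"dy":0,"dz":0,"gripper":-0.8},
    {"rx":0,"ry":0,"rz":0,"dx":0,"dy":0,"dz":0,"gripper":-0.8},
    {"rx":0,"ry":0,"rz":0,"dx":0,"dy":0,"dz":0,"gripper":-0.8},
    {"rx":0,"ry":0,"rz":0,"dx":0,"dy":0,"dz":0,"gripper":-0.8}
  ],
  "grip_force": 25
}}

```text
clock: 27.8
tcp_pos: [0.4363, 0.0013, 0.0703]
orientation: [1.371, 2.01, -0.568]
contact_force: [-0.2, 1.2, 4.9]
grip_width: 0.0282
gripper_force: 28.1
```

```bash
python3 -c "
from h import *
dt([.436,.001,.1]);dt([.597,.160,.155])"
```

```text
tool axes [[-0.258, 0.658, -0.707], [0.931, 0.365, 0.0], [0.258, -0.658, -0.707]] shift mm [-21.1  -0.4 -20.9] j [-1.04  0.63  0.45  2.35  0.9   0.65 -1.11]
tool axes [[-0.258, 0.658, -0.707], [0.931, 0.365, 0.0], [0.258, -0.658, -0.707]] shift mm [   3.1  207.5 -122.9] j [-1.04  0.63  0.45  2.35  0.9   0.65 -1.11]
```

Call:
{"method": "step_arm", "body": {
  "moves": [
    {"rx":0,"ry":0,"rz":0,"dx":-4,"dy":0,"dz":-4,"gripper":-0.8},
    {"rx":0,"ry":0,"rz":0,"dx":-10,"dy":0,"dz":-10,"gripper":-0.8},
    {"rx":0,"ry":0,"rz":0,"dx":-18,"dy":0,"dz":-18,"gripper":-0.8},
    {"rx":0,"ry":0,"rz":0,"dx":-10,"dy":0,"dz":-10,"gripper":-0.8},
    {"rx":0,"ry":0,"rz":0,"dx":6,"dy":20,"dz":-6,"gripper":-0.8},
    {"rx":0,"ry":0,"rz":0,"dx":10,"dy":34,"dz":-10,"gripper":-0.8},
    {"rx":0,"ry":0,"rz":0,"dx":10,"dy":34,"dz":-10,"gripper":-0.8},
    {"rx":0,"ry":0,"rz":0,"dx":10,"dy":34,"dz":-10,"gripper":-0.8},
    {"rx":0,"ry":0,"rz":0,"dx":10,"dy":34,"dz":-10,"gripper":-0.8},
    {"rx":0,"ry":0,"rz":0,"dx":10,"dy":34,"dz":-10,"gripper":-0.8},
    {"rx":0,"ry":0,"rz":0,"dx":6,"dy":22,"dz":-6,"gripper":-0.8},
    {"rx":0,"ry":0,"rz":0,"dx":0,"dy":0,"dz":0,"gripper":-0.8},
    {"rx":0,"ry":0,"rz":0,"dx":0,"dy":0,"dz":0,"gripper":-0.8}
  ],
  "grip_force": 25
}}

```text
clock: 29.42
tcp_pos: [0.6006, 0.1591, 0.1294]
orientation: [1.371, 2.01, -0.57]
contact_force: [-1.5, -0.3, -1.4]
grip_width: 0.0279
gripper_force: 27.7
```

```bash
python3 -c "
from h import *
dt([.602,.160,.076])
a=grab('top')[130:230,220:360];b=grab('side')[60:240,210:410]
cv2.imwrite('pics/g2.png',np.hstack([cv2.resize(a,(390,280)),cv2.resize(b,(400,280)) ]))"
```

```text
tool axes [[-0.258, 0.658, -0.707], [0.931, 0.364, -0.001], [0.257, -0.659, -0.707]] shift mm [38.   1.7 37.5] j [-0.97  0.7   0.37  1.82  0.62  1.01 -0.71]
```

View pics/g2.png

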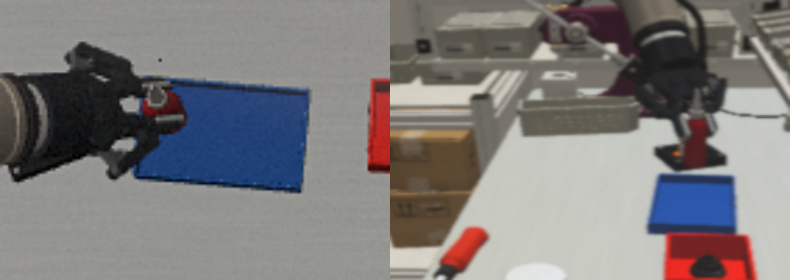

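Call:
{"method": "step_arm", "body": {
  "moves": [
    {"rx":0,"ry":0,"rz":0,"dx":10,"dy":2,"dz":10,"gripper":-0.8},
    {"rx":0,"ry":0,"rz":0,"dx":14,"dy":0,"dz":14,"gripper":-0.8},
    {"rx":0,"ry":0,"rz":0,"dx":8,"dy":0,"dz":8,"gripper":-0.8},
    {"rx":0,"ry":0,"rz":0,"dx":4,"dy":0,"dz":4,"gripper":-0.8},
    {"rx":0,"ry":0,"rz":0,"dx":1.5,"dy":0,"dz":1.5,"gripper":-0.8},
    {"rx":0,"ry":0,"rz":0,"dx":0,"dy":0,"dz":0,"gripper":-0.8},
    {"rx":0,"ry":0,"rz":0,"dx":0,"dy":0,"dz":0,"gripper":-0.8}
  ],
  "grip_force": 25
}}

```text
clock: 30.4
tcp_pos: [0.6037, 0.1612, 0.077]
orientation: [1.371, 2.01, -0.567]
contact_force: [0.2, 0.4, -1.0]
grip_width: 0.0276
gripper_force: 27.7
```

Call:
{"method": "step_arm", "body": {
  "moves": [
    {"rx":0,"ry":0,"rz":0,"dx":1,"dy":0,"dz":1,"gripper":-0.8},
    {"rx":0,"ry":0,"rz":0,"dx":0.7,"dy":0,"dz":0.7,"gripper":-0.8},
    {"rx":0,"ry":0,"rz":0,"dx":0,"dy":0,"dz":0,"gripper":-0.8},
    {"rx":0,"ry":0,"rz":0,"dx":0,"dy":0,"dz":0,"gripper":-0.8}
  ],
  "grip_force": 25
}}

```text
clock: 30.9
tcp_pos: [0.6036, 0.1611, 0.0744]
orientation: [1.371, 2.01, -0.568]
contact_force: [0.9, 0.2, 2.1]
grip_width: 0.0281
gripper_force: 27.8
```

Call:
{"method": "step_arm", "body": {
  "moves": [
    {"rx":0,"ry":0,"rz":0,"dx":0,"dy":0,"dz":0,"gripper":-0.2},
    {"rx":0,"ry":0,"rz":0,"dx":0,"dy":0,"dz":0,"gripper":0.2},
    {"rx":0,"ry":0,"rz":0,"dx":0,"dy":0,"dz":0,"gripper":0.6},
    {"rx":0,"ry":0,"rz":0,"dx":0,"dy":0,"dz":0,"gripper":0.6},
    {"rx":0,"ry":0,"rz":0,"dx":0,"dy":0,"dz":-10,"gripper":0.6},
    {"rx":0,"ry":0,"rz":0,"dx":0,"dy":0,"dz":-30,"gripper":0.6},
    {"rx":0,"ry":0,"rz":0,"dx":0,"dy":0,"dz":-40,"gripper":0.6},
    {"rx":0,"ry":0,"rz":0,"dx":-20,"dy":0,"dz":-30,"gripper":0.6},
    {"rx":0,"ry":0,"rz":0,"dx":-40,"dy":0,"dz":-40,"gripper":0.6},
    {"rx":0,"ry":0,"rz":0,"dx":-30,"dy":0,"dz":-30,"gripper":0.6},
    {"rx":0,"ry":5,"rz":0,"dx":0,"dy":0,"dz":0,"gripper":0.9},
    {"rx":0,"ry":8,"rz":0,"dx":0,"dy":0,"dz":0,"gripper":0.9},
    {"rx":0,"ry":8,"rz":0,"dx":0,"dy":0,"dz":0,"gripper":0.9},
    {"rx":0,"ry":8,"rz":0,"dx":0,"dy":0,"dz":0,"gripper":0.9},
    {"rx":0,"ry":8,"rz":0,"dx":0,"dy":0,"dz":0,"gripper":0.9},
    {"rx":0,"ry":8,"rz":0,"dx":0,"dy":0,"dz":0,"gripper":0.9},
    {"rx":0,"ry":0,"rz":7,"dx":0,"dy":0,"dz":0,"gripper":0.9},
    {"rx":0,"ry":0,"rz":7,"dx":0,"dy":0,"dz":0,"gripper":0.9},
    {"rx":0,"ry":0,"rz":7.4,"dx":0,"dy":0,"dz":0,"gripper":0.9},
    {"rx":0,"ry":0,"rz":0,"dx":0,"dy":0,"dz":0,"gripper":0.9}
  ],
  "grip_force": 30
}}

```text
clock: 33.4
tcp_pos: [0.58, 0.2206, 0.2655]
orientation: [-2.219, -2.224, -0.0]
contact_force: [0.1, 0.2, 1.7]
grip_width: 0.081
gripper_force: 0.0
```

```bash
cat > t.py <<'E'
from h import *
im=grab('top');hsv=cv2.cvtColor(im,cv2.COLOR_BGR2HSV)
k=np.zeros(im.shape[:2],np.uint8);k[215:260,370:415]=(im.min(2)[215:260,370:415]>165)
c=max(cv2.findContours(k,cv2.RETR_EXTERNAL,cv2.CHAIN_APPROX_NONE)[0],key=cv2.contourArea)
print(cv2.boundingRect(c));(u,v),rad=cv2.minEnclosingCircle(c)
f=cv2.drawContours(np.zeros_like(k),[c],-1,1,-1);vv,uu=np.nonzero(f)
print(u,v,rad,plane('top',[(u,v),(uu.mean(),vv.mean())],.048).round(4))
dt([.428,-.163,.15])
a=im[130:260,220:420];b=grab('side')[60:260,240:440]
cv2.imwrite('pics/g3.png',np.hstack([cv2.resize(a,(450,293)),cv2.resize(b,(293,293)) ]))
E
python3 t.py
```

```text
(381, 224, 21, 21)
390.7980651855469 234.23077392578125 10.634674072265625 [[ 0.4257 -0.1613  0.048 ]
 [ 0.4257 -0.1616  0.048 ]]
tool axes [[-0.004, 1.0, 0.0], [1.0, 0.004, 0.0], [0.0, 0.0, -1.0]] shift mm [-383.1 -153.4  115.3] j [-0.65  0.38  0.25  1.69 -0.1   1.08 -0.37]
```

View pics/g3.png

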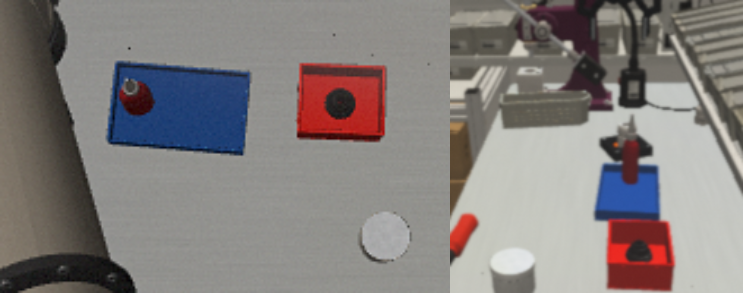

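Call:
{"method": "step_arm", "body": {
  "moves": [
    {"rx":0,"ry":0,"rz":0,"dx":-22,"dy":-9,"dz":0,"gripper":1},
    {"rx":0,"ry":0,"rz":0,"dx":-45,"dy":-18,"dz":0,"gripper":1},
    {"rx":0,"ry":0,"rz":0,"dx":-45,"dy":-18,"dz":0,"gripper":1},
    {"rx":0,"ry":0,"rz":0,"dx":-45,"dy":-18,"dz":0,"gripper":1},
    {"rx":0,"ry":0,"rz":0,"dx":-45,"dy":-18,"dz":0,"gripper":1},
    {"rx":0,"ry":0,"rz":0,"dx":-45,"dy":-18,"dz":0,"gripper":1},
    {"rx":0,"ry":0,"rz":0,"dx":-45,"dy":-18,"dz":0,"gripper":1},
    {"rx":0,"ry":0,"rz":0,"dx":-45,"dy":-18,"dz":0,"gripper":1},
    {"rx":0,"ry":0,"rz":0,"dx":-30,"dy":-12,"dz":0,"gripper":1},
    {"rx":0,"ry":0,"rz":0,"dx":-15,"dy":-7,"dz":0,"gripper":1},
    {"rx":0,"ry":0,"rz":0,"dx":0,"dy":0,"dz":40,"gripper":1},
    {"rx":0,"ry":0,"rz":0,"dx":0,"dy":0,"dz":50,"gripper":1},
    {"rx":0,"ry":0,"rz":0,"dx":0,"dy":0,"dz":40,"gripper":1},
    {"rx":0,"ry":0,"rz":0,"dx":0,"dy":0,"dz":20,"gripper":1},
    {"rx":0,"ry":0,"rz":0,"dx":0,"dy":0,"dz":0,"gripper":1}
  ],
  "grip_force": 30
}}

```text
clock: 35.38
tcp_pos: [0.4258, -0.1608, 0.1139]
orientation: [-2.217, -2.222, 0.003]
contact_force: [0.5, 0.3, 0.3]
grip_width: 0.0847
gripper_force: 0.0
```

```bash
python3 -c "
from h import *
dt([.426,-.162,.040])"
```

```text
tool axes [[-0.002, 1.0, 0.001], [1.0, 0.002, -0.003], [-0.003, 0.001, -1.0]] shift mm [-1.3  0.5 73.9] j [-0.13  0.35  0.42  2.21 -0.24  0.63  0.46]
```

Call:
{"method": "step_arm", "body": {
  "moves": [
    {"rx":0,"ry":0,"rz":0,"dx":-1,"dy":0.5,"dz":25,"gripper":1},
    {"rx":0,"ry":0,"rz":0,"dx":0,"dy":0,"dz":25,"gripper":1},
    {"rx":0,"ry":0,"rz":0,"dx":0,"dy":0,"dz":15,"gripper":1},
    {"rx":0,"ry":0,"rz":0,"dx":0,"dy":0,"dz":9,"gripper":1},
    {"rx":0,"ry":0,"rz":0,"dx":0,"dy":0,"dz":0,"gripper":1},
    {"rx":0,"ry":0,"rz":0,"dx":0,"dy":0,"dz":0,"gripper":0.7},
    {"rx":0,"ry":0,"rz":0,"dx":0,"dy":0,"dz":0,"gripper":0.5},
    {"rx":0,"ry":0,"rz":0,"dx":0,"dy":0,"dz":0,"gripper":0.3},
    {"rx":0,"ry":0,"rz":0,"dx":0,"dy":0,"dz":0,"gripper":0.0},
    {"rx":0,"ry":0,"rz":0,"dx":0,"dy":0,"dz":0,"gripper":0.0},
    {"rx":0,"ry":0,"rz":0,"dx":0,"dy":0,"dz":0,"gripper":0.0},
    {"rx":0,"ry":0,"rz":0,"dx":0,"dy":0,"dz":0,"gripper":0.0}
  ],
  "grip_force": 40
}}

```text
clock: 36.88
tcp_pos: [0.4271, -0.1628, 0.0419]
orientation: [2.221, 2.221, 0.001]
contact_force: [-2.4, 0.1, 10.2]
grip_width: 0.0604
gripper_force: 41.2
```

Call:
{"method": "step_arm", "body": {
  "moves": [
    {"rx":0,"ry":0,"rz":0,"dx":0,"dy":0,"dz":-10,"gripper":0.0},
    {"rx":0,"ry":0,"rz":0,"dx":0,"dy":0,"dz":-35,"gripper":0.0},
    {"rx":0,"ry":0,"rz":0,"dx":0,"dy":0,"dz":-35,"gripper":0.0},
    {"rx":0,"ry":0,"rz":0,"dx":15,"dy":11,"dz":0,"gripper":0.0},
    {"rx":0,"ry":0,"rz":0,"dx":32,"dy":24,"dz":0,"gripper":0.0},
    {"rx":0,"ry":0,"rz":0,"dx":36,"dy":27,"dz":0,"gripper":0.0},
    {"rx":0,"ry":0,"rz":0,"dx":36,"dy":27,"dz":0,"gripper":0.0},
    {"rx":0,"ry":0,"rz":0,"dx":36,"dy":27,"dz":0,"gripper":0.0},
    {"rx":0,"ry":0,"rz":0,"dx":32,"dy":24,"dz":0,"gripper":0.0},
    {"rx":0,"ry":0,"rz":0,"dx":24,"dy":19,"dz":0,"gripper":0.0},
    {"rx":0,"ry":0,"rz":0,"dx":12,"dy":10,"dz":0,"gripper":0.0},
    {"rx":0,"ry":0,"rz":4.6,"dx":0,"dy":0,"dz":0,"gripper":0.0},
    {"rx":0,"ry":0,"rz":0,"dx":0,"dy":0,"dz":0,"gripper":0.0},
    {"rx":0,"ry":0,"rz":0,"dx":0,"dy":0,"dz":0,"gripper":0.0}
  ],
  "grip_force": 40
}}

```text
clock: 38.62
tcp_pos: [0.5953, 0.0597, 0.1209]
orientation: [-2.308, -2.131, 0.001]
contact_force: [-0.7, 0.2, -0.1]
grip_width: 0.0602
gripper_force: 43.7
```

```bash
python3 -c "
from h import *
dt([.596,.060,.048])
im=grab('top');a=im[130:260,220:420];b=grab('side')[60:260,240:440]
cv2.imwrite('pics/t1.png',np.hstack([cv2.resize(a,(450,293)),cv2.resize(b,(293,293)) ]))"
```

```text
tool axes [[0.079, 0.997, -0.0], [0.997, -0.079, -0.001], [-0.001, -0.0, -1.0]] shift mm [ 0.4  0.7 72.9] j [-0.51  0.54  0.41  1.88 -0.29  0.79 -0.03]
```

View pics/t1.png

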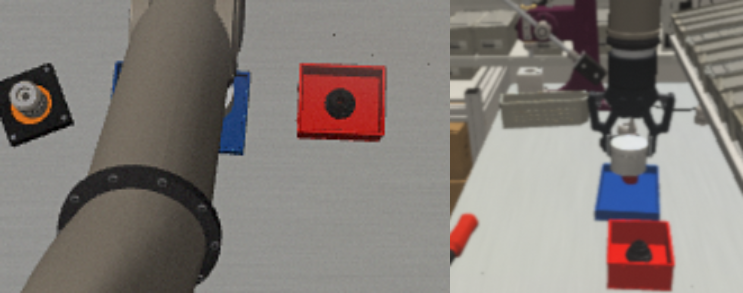

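Call:
{"method": "step_arm", "body": {
  "moves": [
    {"rx":0,"ry":0,"rz":0,"dx":0,"dy":1,"dz":20,"gripper":0.0},
    {"rx":0,"ry":0,"rz":0,"dx":0,"dy":0,"dz":25,"gripper":0.0},
    {"rx":0,"ry":0,"rz":0,"dx":0,"dy":0,"dz":15,"gripper":0.0},
    {"rx":0,"ry":0,"rz":0,"dx":0,"dy":0,"dz":9,"gripper":0.0},
    {"rx":0,"ry":0,"rz":0,"dx":0,"dy":0,"dz":4,"gripper":0.0},
    {"rx":0,"ry":0,"rz":0,"dx":0,"dy":0,"dz":0,"gripper":0.0},
    {"rx":0,"ry":0,"rz":0,"dx":0,"dy":0,"dz":0,"gripper":0.0}
  ],
  "grip_force": 40
}}

```text
clock: 39.6
tcp_pos: [0.5972, 0.0603, 0.0486]
orientation: [2.308, 2.131, 0.001]
contact_force: [-0.2, -0.4, -0.6]
grip_width: 0.0605
gripper_force: 43.7
```

Call:
{"method": "step_arm", "body": {
  "moves": [
    {"rx":0,"ry":0,"rz":0,"dx":0,"dy":0,"dz":1.5,"gripper":0.0},
    {"rx":0,"ry":0,"rz":0,"dx":0,"dy":0,"dz":1,"gripper":0.0},
    {"rx":0,"ry":0,"rz":0,"dx":0,"dy":0,"dz":0,"gripper":0.0},
    {"rx":0,"ry":0,"rz":0,"dx":0,"dy":0,"dz":0,"gripper":0.0}
  ],
  "grip_force": 40
}}

```text
clock: 40.1
tcp_pos: [0.597, 0.0603, 0.046]
orientation: [-2.309, -2.131, -0.001]
contact_force: [-1.8, 0.5, 5.5]
grip_width: 0.0605
gripper_force: 44.2
```

Contact with the tray floor. Release, rise straight up, then move aside.

Call:
{"method": "step_arm", "body": {
  "moves": [
    {"rx":0,"ry":0,"rz":0,"dx":0,"dy":0,"dz":0,"gripper":0.55},
    {"rx":0,"ry":0,"rz":0,"dx":0,"dy":0,"dz":0,"gripper":0.75},
    {"rx":0,"ry":0,"rz":0,"dx":0,"dy":0,"dz":0,"gripper":0.8},
    {"rx":0,"ry":0,"rz":0,"dx":0,"dy":0,"dz":0,"gripper":0.8},
    {"rx":0,"ry":0,"rz":0,"dx":0,"dy":0,"dz":-8,"gripper":0.8},
    {"rx":0,"ry":0,"rz":0,"dx":0,"dy":0,"dz":-30,"gripper":0.8},
    {"rx":0,"ry":0,"rz":0,"dx":0,"dy":0,"dz":-50,"gripper":0.8},
    {"rx":0,"ry":0,"rz":0,"dx":0,"dy":0,"dz":-50,"gripper":0.8},
    {"rx":0,"ry":0,"rz":0,"dx":0,"dy":0,"dz":-50,"gripper":0.8},
    {"rx":0,"ry":0,"rz":0,"dx":0,"dy":0,"dz":-40,"gripper":0.8},
    {"rx":0,"ry":0,"rz":0,"dx":-25,"dy":-10,"dz":0,"gripper":0.8},
    {"rx":0,"ry":0,"rz":0,"dx":-40,"dy":-15,"dz":0,"gripper":0.8},
    {"rx":0,"ry":0,"rz":0,"dx":-45,"dy":-15,"dz":0,"gripper":0.8},
    {"rx":0,"ry":0,"rz":0,"dx":-45,"dy":-15,"dz":0,"gripper":0.8},
    {"rx":0,"ry":0,"rz":0,"dx":-45,"dy":-15,"dz":0,"gripper":0.8},
    {"rx":0,"ry":0,"rz":0,"dx":-40,"dy":-15,"dz":0,"gripper":0.8},
    {"rx":0,"ry":0,"rz":0,"dx":-20,"dy":-10,"dz":0,"gripper":0.8},
    {"rx":0,"ry":0,"rz":0,"dx":0,"dy":0,"dz":0,"gripper":0.8},
    {"rx":0,"ry":0,"rz":0,"dx":0,"dy":0,"dz":0,"gripper":0.8}
  ],
  "grip_force": 40
}}

```text
clock: 42.48
tcp_pos: [0.4813, -0.1905, 0.2732]
orientation: [-2.307, -2.131, -0.0]
contact_force: [0.6, 1.0, -0.3]
grip_width: 0.0769
gripper_force: 0.0
```

```bash
python3 -c "
from h import *
im=grab('top');a=im[130:300,200:470];b=grab('side')[90:350,230:430]
cv2.imwrite('pics/end.png',np.hstack([cv2.resize(a,(470,296*470//470)),cv2.resize(b,(228,296)) ]))"
```

```text
(no output)
```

View pics/end.png

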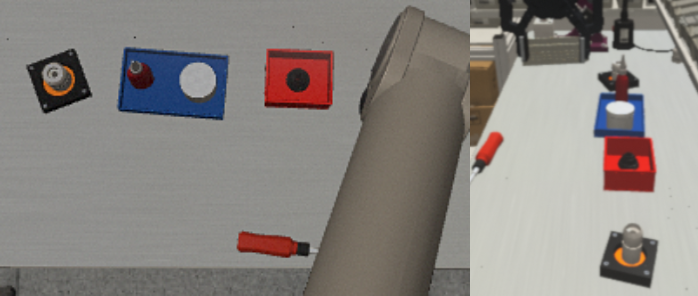

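The picture shows both mandrels seated in their nests, the hub in the red bin, and the bottle and tin upright side by side in the blue tray. The robot is clear of everything, so I'm handing in.

```bash
python3 -c "
from bench import r
print(r.hand_in())"
```

```text
the job is handed in; nothing more can be done
None
```

I finished the sort in the order asked and handed it in at about 42 s of the 128 s allowed; the last pictures show all five items standing upright in their own places, but hand-in gave back no verdict.

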